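# Gauge the depth of a blind bore and set the pointer to it

### The job

Check how deep the blind bore in the green die holder is: take the gauge rod from its wooden stand and push it past the seal until it is fully home on the bottom of the bore, without pressing hard on the bottom. Leave it standing there and raise the pointer beside it until the tip of its yellow blade is level with the red ring on the rod, then let go. Leave the other things on the bench where they are.

Things in the scene. Friction and masses are not known exactly. Their poses are not given: they have to be found in the camera images.
- holder: The die holder, fixed to the bench: a green block 56 x 140 mm on a steel foot 86 x 180 x 8 mm. Top face is 70 mm above the bench. Origin: centre of its underside; z up; long side along y. The bore is at y = -40 mm, the pointer's stem at y = +40 mm, both at x = 0. (bore_floor_c0 is the bore's steel bottom plate; its centre is 3 mm under the bottom.)
- bore_mouth (a point): Centre of the mouth of the vertical blind bore, in the top face, ringed by bright steel. Bore 15.5 mm in diameter, 3 mm chamfer. Its depth differs every time, 24 to 46 mm. A sprung seal about 16 to 20 mm down takes a push of some 5 to 12 N to pass, then drags on the rod with 4 to 10 N, so its weight alone does not sink it; the bottom is a hard steel stop. Over 45 N on the bottom is too hard.
- rod: The gauge rod, loose, steel, about 0.1 kg, 110 mm long, standing upright at the start in its wooden stand. Origin: centre of its lower end; z along the rod toward the head. Stem 14 mm in diameter with a 2.5 mm chamfer at the lower end; knurled round aluminium head 22 mm in diameter from 84 to 110 mm.
- rod_tip (a point): Centre of the rod's lower end.
- rod_ring (a point): Centre of the red ring painted round the rod, 3 mm high, 68 mm above its lower end; z along the rod.
- rod_head (a point): Middle of the rod's knurled head, 97 mm above the lower end: where to grip it.
- stand: Fixed wooden stand of the rod, 52 x 52 x 38 mm on a 70 x 70 mm foot; origin: centre of its underside. The rod stands 28 mm deep in its 16 mm hole, its lower end 10 mm above the bench.
- pointer (a joint): Height of the pointer on its stem: 0 to 0.045 m, growing upward. It moves straight up and down in the die holder, with about 5 N of friction, and stays where it is left. At value q the blade's tip is 10 mm + q above the holder's top face. It starts at most 4 mm up.
- pointer_tip (a point): Tip of the pointer's yellow blade, at half its thickness; 21 mm beside the bore's axis. The blade is 5 mm thick and 10 mm wide.
- pointer_knob (a point): Middle of the pointer's round black knob, 22 mm in diameter and 22 mm high, on top of its stem, 31 mm above the blade's level and 80 mm from the bore's axis: where to grip it.
- die_plug: Bystander: steel stepped plug, 55 mm in diameter, 48 mm high; origin under its centre. The wide shade of the work lamp hangs over the bench near it: keep the arm clear of that.
- flux_tin: Bystander: round blue tin, 71 mm in diameter, 34 mm high; origin under its centre.
- caliper: Bystander: steel caliper lying flat, 70 x 232 x 10 mm; origin under its centre.
- spanner_a: Bystander: open-ended spanner lying flat, 37 x 179 x 7 mm; origin under its centre.
- screwdriver_b: Bystander: yellow-handled screwdriver lying flat, 22 x 176 x 22 mm; origin under its centre.
Not all that is in view belongs to the job. What is shaped like the rod but orange is not meant.

How it is judged:
By the outcome, as a careful person would: the job done as asked, in the order asked, and still so for the second after the job is handed in, with the robot touching nothing.
It also fails if it takes over 58 s, if anything falls off the work surface, if the arm or the gripper's body presses on something with over 40 N, if the wrist force passes 120 N, or if a joint passes its speed limit or range.

### The arm

A 7-joint arm with a two-finger parallel gripper is mounted at the origin on a cart in front of the work surface, level with it; the furniture and walls round the work are solid. World frame = base frame: x ahead of the robot, y to its left, z up, the work surface at z = 0. Lengths are in m, angles in rad, forces in N, time in s.
With the tool pointing down it reaches from about 0.4 to 0.875 m from the base axis. Payload 6.5 kg.
Tool frame: the origin (TCP) lies at the very end of the fingers, on their centre line; the grasp point (between the pads) lies 19 mm behind it; z points along the fingers, y is the line along which they close (so a half turn about z gives the same grasp; the last joint's range is limited). The gripper opens to 85 mm and grips with 20 to 120 N. Pads are 22 mm wide; open, the fingers measure 114 mm over their backs; the gripper's body (76 mm by 85 mm) begins 54 mm behind the grasp point. The pads swing forward as they close: fully open they stand 13 mm farther back than shut.
Start: joints at [1.211, 0.536, -0.004, 1.538, 0.003, 1.067, -0.071], TCP at [0.188, -0.622, 0.231] pointing down, gripper open.
Joint ranges: [-2.7, 2.7], [-0.37, 2.16], [-1.27, 1.26], [0.24, 2.4], [-1.31, 4.45], [0.19, 1.91], [-2.76, 2.76]. Speed limits (rad/s): [2.39, 2.39, 3.14, 3.14, 3.14, 3.14, 3.14].

### API

Orientations are given as a 3x3 rotation matrix whose columns are the frame's x, y, z axes.
In Python, from rig import * gives the robot as it stands.
- The arm moves only by the shell command python3 -m handwheel 'ROWS' [FORCE]. ROWS is JSON, a list of rows, each an object of numbers: "x", "y", "z": the shift along the tool's x, y, z in units of 30 mm (1.0 is 30 mm); "wx", "wy", "wz": the turn, a rotation vector about the tool's x, y, z in rad; "jaw": the closure, from -1 (fully open) to 1 (shut). A call has 1 to 8 rows; each row is the pose to reach, as a shift and turn from the pose commanded when the call began, along the tool's axes at that moment; what a row does not reach only later rows make up. A row lasts 1/10 s, in which the tool goes at most 50 mm and 8.59 degrees, less where a joint would pass 70% of its speed; a pose out of reach is approached as far as the arm can. A call with a gripper value outside its range is refused whole. The fingers move at their own pace and stop on an object; FORCE is the grip in N (left out, the last holds). Time passes only in rows, so rows that repeat a pose let the fingers close. It gives the time, the measured TCP pose, the force, the opening and the grip force at its end, in the units of the state.
- state(): the state, without advancing time (a new reading comes with each control period).
- grab_frame(name): name is "side" or "top"; returns a dict with "frame" (480x640x3 uint8, red, green, blue), "intrinsics" (3x3 intrinsics, pixels), "D" ([k1, k2, p1, p2, k3] as OpenCV has them; the pictures are not rectified), "R" (3x3) and "t" (3): a world point X has camera coordinates R X + t. Camera axes: x right, y down, z forward; pixel columns grow to the right and rows downward; lengths in m; the calibration is good to about 2 mm. A picture is of the moment at which its call begins. There is no depth.
- job_done(): hands the job in; it is judged then, once.
The state is a dict: "time": time; "joint_pos": joint angles; "joint_vel": joint speeds; "joint_torque": joint torques, N m; "eef_pos": TCP position; "orientation": TCP orientation; "wrist_force": force on the tool from outside, world axes, zero at the start; "moment": the same for the moment, N m; "finger_gap": opening from 0.0 (shut) to 1.0 (fully open); "grip_force": force on a finger pad.
Only numpy, scipy, OpenCV 4.12 (cv2) and the standard library are available. Lean on these libraries where they do the work, as an engineer would, in place of code of your own. Each camera call takes 0.05 s, during which the arm holds its last target. There are 200 camera calls.

## Working session

There is one attempt and no reset: what is moved stays moved. The work goes in short steps, Python scripts to look and compute and a shell command to move; the robot and the scene stay as the last step left them, time stands still between calls to the robot, and variables do not carry over. Pictures are saved under pics/ and viewed, at most 10 in all, crops included, and the job is handed in when it is done.

```bash
mkdir -p pics; ls; python3 - <<'E'
from rig import *
import cv2
s=state()
print({k:s[k] for k in('time','eef_pos','orientation','wrist_force','finger_gap')})
for n in('side','top'):
    f=grab_frame(n); cv2.imwrite(f'pics/{n}0.png',cv2.cvtColor(f['frame'],cv2.COLOR_RGB2BGR))
    print(n,f['intrinsics'],f['D'],f['R'],f['t'])
E
```

```text
pics
{'time': 0.0, 'eef_pos': array([ 0.1880242, -0.6215758,  0.2304202]), 'orientation': array([[ 9.57128990e-01,  2.89661321e-01, -6.44912602e-04],
       [ 2.89661995e-01, -9.57127694e-01,  1.58311790e-03],
       [-1.58695688e-04, -1.70205471e-03, -9.99998539e-01]]), 'wrist_force': array([ 0.23829232,  0.32632261, -0.60189373]), 'finger_gap': 1.000225764040708}
side [[506.13994913   0.         316.35215429]
 [  0.         506.13994913 247.22164393]
 [  0.           0.           1.        ]] [-0.01934536  0.          0.          0.          0.        ] [[ 0.95892341 -0.28337234 -0.01288435]
 [-0.17113645 -0.54170205 -0.82296489]
 [ 0.226226    0.79136528 -0.56794611]] [-0.51343286  0.22040861  1.000449  ]
top [[523.91368751   0.         325.41996798]
 [  0.         523.91368751 229.05708621]
 [  0.           0.           1.        ]] [-0.10087353  0.          0.          0.          0.        ] [[ 0.02169686 -0.9997343   0.00778368]
 [-0.98449383 -0.02272036 -0.17394159]
 [ 0.17407222 -0.003889   -0.98472521]] [0.04995926 0.56722364 1.11925056]
```

View pics/side0.png

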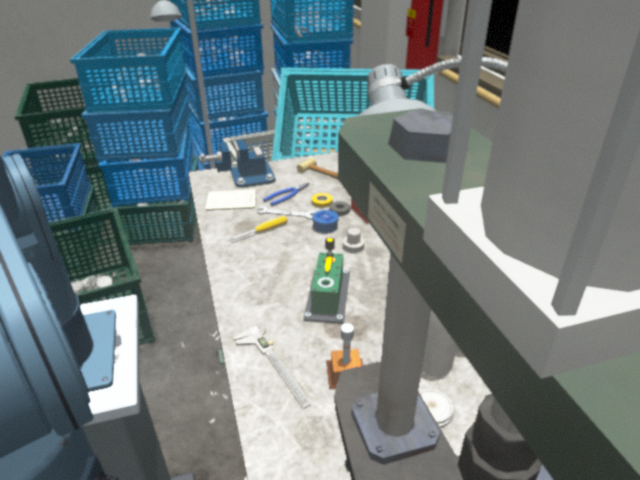

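View pics/top0.png

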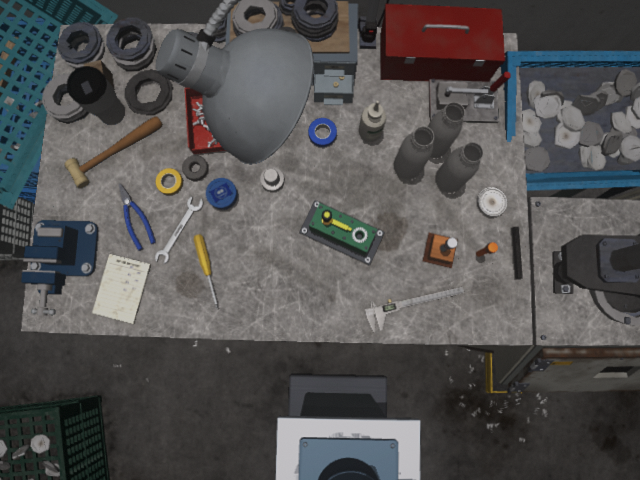

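The side view shows the green holder at about (326,284), its bore at (325,283), the rod in its stand at (346,345) and a press column in the foreground. In the top view the bore ring is at (361,234), the knob at (327,216), the rod head at (450,243), and the orange decoy at (488,249). Next I'll measure these on enlarged crops.

```bash
cat > h.py <<'E'
from rig import *
import cv2, numpy as np
def ray(f,uv):
    p=cv2.undistortPoints(np.array([[uv]],float),f['intrinsics'],np.array(f['D']))[0,0]
    d=f['R'].T@np.array([p[0],p[1],1.]); return -f['R'].T@f['t'], d/np.linalg.norm(d)
def onz(f,uv,z):
    c,d=ray(f,uv); return c+d*(z-c[2])/d[2]
def tri(f,a,g,b):
    A=[];B=[]
    for F,u in((f,a),(g,b)):
        c,d=ray(F,u); P=np.eye(3)-np.outer(d,d); A.append(P);B.append(P@c)
    return np.linalg.lstsq(np.vstack(A),np.hstack(B),rcond=None)[0]
def proj(f,X):
    return cv2.projectPoints(np.array([X],float),cv2.Rodrigues(f['R'])[0],f['t'],f['intrinsics'],np.array(f['D']))[0][0,0]
def crop(f,u0,v0,w,h,k,name):
    im=cv2.cvtColor(f['frame'],cv2.COLOR_RGB2BGR)[v0:v0+h,u0:u0+w]
    cv2.imwrite('pics/'+name,cv2.resize(im,None,fx=k,fy=k,interpolation=cv2.INTER_CUBIC))
E
python3 - <<'E'
from h import *
np.set_printoptions(precision=4,suppress=True)
f=grab_frame('top');g=grab_frame('side')
crop(f,295,190,210,85,3.8,'t1.png'); crop(g,295,225,80,170,3.5,'s1.png')
for F in(f,g): print('cam',-F['R'].T@F['t'])
print('bore',onz(f,(361,234),.07),'knob',onz(f,(327,216),.124),'rodtop',onz(f,(450,243),.12),'stand',onz(f,(440,250),.038))
print('press',onz(f,(555,265),.0),'bottle',onz(f,(455,160),.1),onz(f,(415,160),.1), 'lamp',onz(f,(240,150),.3))
print('tcp in side',proj(g,[.188,-.622,.231]),proj(f,[.188,-.622,.231]))
E
```

```text
cam [0.3625 0.0672 1.2004]
cam [ 0.3037 -0.8178  0.743 ]
bore [ 0.5532 -0.0154  0.07  ] knob [0.5807 0.0602 0.124 ] rodtop [ 0.5298 -0.1994  0.12  ] stand [ 0.5261 -0.1965  0.038 ]
press [ 0.5013 -0.48    0.    ] bottle [ 0.7183 -0.2196  0.1   ] [ 0.7157 -0.1306  0.1   ] lamp [0.6626 0.2205 0.3   ]
tcp in side [126.4059 645.3169] [682.0975 416.4775]
```

View pics/t1.png

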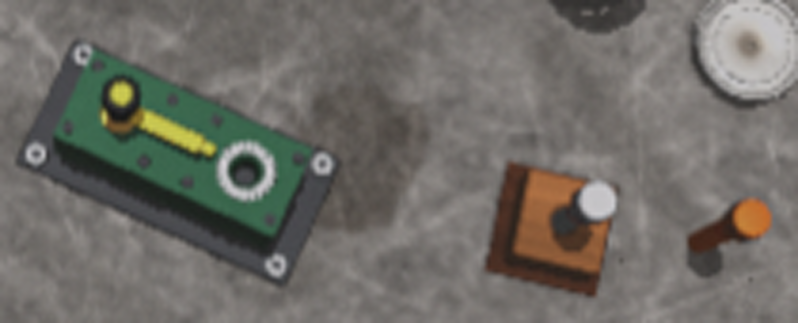

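View pics/s1.png

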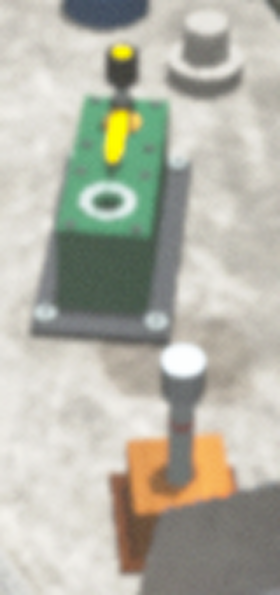

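The crops show the details clearly. In full-frame pixels, the rod head top is at about (452,243) in top and (347,328) in side. The bore ring is at (360,235) and (326,282), and the yellow knob cap at (327,214) and (330,240). I'll refine these with masks.

```bash
cat >> h.py <<'E'
def blob(f,cond,u,v,r):
    im=f['frame'].astype(int); w=np.zeros(im.shape[:2],np.uint8); cv2.circle(w,(u,v),r,1,-1)
    m=(cond(im[...,0],im[...,1],im[...,2])&(w>0)).astype(np.uint8)
    n,l,s,c=cv2.connectedComponentsWithStats(m); i=1+np.argmax(s[1:,4]); p=np.argwhere(l==i)[:,::-1].astype(np.float32)
    return c[i],s[i,4],cv2.minEnclosingCircle(p)
E
python3 - <<'E'
from h import *
np.set_printoptions(precision=4,suppress=True)
f=grab_frame('top');g=grab_frame('side')
wh=lambda t:(lambda r,G,b:(r>t)&(G>t)&(b>t)); ye=lambda r,G,b:(r>130)&(G>110)&(b<90)
B={}
for n,a in dict(bore=(wh(150),(360,235),10,(326,282),11),head=(wh(150),(452,243),8,(347,328),8),cap=(ye,(327,214),6,(330,240),6)).items():
    c,(u,v),r,(p,q),R=a
    x=blob(f,c,u,v,r);y=blob(g,c,p,q,R); print(n,x,y)
    B[n]=tri(f,x[0],g,y[0]); print('  tri',B[n],proj(f,B[n])-x[0],proj(g,B[n])-y[0])
    for z in dict(bore=[.07],head=[.12],cap=[.122,.128])[n]: print('  onz',z,onz(f,x[0],z),onz(g,y[0],z))
# foot screw corners of holder in top view at z=.008 -> centre, yaw
S=[onz(f,np.array(p)/3.8+(295,190),.008) for p in[(82,54),(322,163),(277,265),(35,153)]]
c=np.mean(S,0);a=S[0]-S[1];b=S[3]-S[2];l=(a+b)/2
print('holder',c,l,np.degrees(np.arctan2(l[1],l[0]))-90)
d=l/np.linalg.norm(l); print('bore',c-.04*d,'knob',c+.04*d)
E
```

```text
bore (array([359.4405, 234.75  ]), np.int32(84), ((359.47711181640625, 234.5763397216797), 7.4390764236450195)) (array([325.2743, 281.9115]), np.int32(113), ((325.09375, 282.0), 8.15539264678955))
  tri [ 0.5519 -0.012   0.0712] [ 0.0562 -0.3104] [-0.3164  0.0729]
  onz 0.07 [ 0.5514 -0.012   0.07  ] [ 0.5531 -0.0105  0.07  ]
head (array([452.0429, 242.1286]), np.int32(70), ((452.19232177734375, 242.1923065185547), 4.731015205383301)) (array([347.1325, 326.6623]), np.int32(151), ((347.0, 328.0), 8.000100135803223))
  tri [ 0.5325 -0.2037  0.1209] [ 0.0811 -0.4135] [-0.4889  0.1161]
  onz 0.12 [ 0.5318 -0.2037  0.12  ] [ 0.5337 -0.2028  0.12  ]
cap (array([326.5   , 214.2143]), np.int32(28), ((326.5, 214.25), 2.795184850692749)) (array([329.3333, 239.8095]), np.int32(21), ((329.0833435058594, 240.0), 3.083423614501953))
  tri [0.5845 0.0613 0.1256] [ 0.0354 -0.182 ] [-0.1719  0.0423]
  onz 0.122 [0.5849 0.0613 0.122 ] [0.5866 0.0664 0.122 ]
  onz 0.128 [0.5836 0.0614 0.128 ] [0.5838 0.0579 0.128 ]
holder [0.5681 0.024  0.008 ] [0.0648 0.1477 0.    ] -23.686456662441756
bore [ 0.552  -0.0126  0.008 ] knob [0.5842 0.0606 0.008 ]
```

```bash
python3 - <<'E'
from h import *
np.set_printoptions(precision=3,suppress=True)
f=grab_frame('top');g=grab_frame('side')
crop(f,520,190,120,170,3.5,'t2.png')
for uv in[(340,122),(345,180),(355,445),(337,370),(490,445),(395,105)]:
    c,d=ray(g,uv)
    print(uv,[(np.round(c+d*k,2).tolist(),np.round(proj(f,c+d*k)).tolist()) for k in(.3,.45,.6,.75,.9)])
E
```

```text
(340, 122) [([0.39, -0.55, 0.64], [828.0, 295.0]), ([0.44, -0.42, 0.58], [707.0, 262.0]), ([0.49, -0.29, 0.53], [588.0, 231.0]), ([0.53, -0.15, 0.48], [479.0, 204.0]), ([0.58, -0.02, 0.42], [382.0, 180.0])]
(345, 180) [([0.39, -0.57, 0.61], [817.0, 297.0]), ([0.44, -0.44, 0.54], [698.0, 267.0]), ([0.48, -0.31, 0.47], [586.0, 240.0]), ([0.53, -0.19, 0.4], [486.0, 217.0]), ([0.57, -0.06, 0.33], [401.0, 197.0])]
(355, 445) [([0.37, -0.66, 0.49], [807.0, 318.0]), ([0.4, -0.58, 0.37], [709.0, 301.0]), ([0.43, -0.51, 0.25], [626.0, 287.0]), ([0.47, -0.43, 0.12], [558.0, 275.0]), ([0.5, -0.35, -0.0], [502.0, 266.0])]
(337, 370) [([0.37, -0.63, 0.52], [803.0, 318.0]), ([0.4, -0.53, 0.41], [697.0, 300.0]), ([0.43, -0.44, 0.3], [606.0, 284.0]), ([0.47, -0.35, 0.18], [531.0, 271.0]), ([0.5, -0.25, 0.07], [468.0, 261.0])]
(490, 445) [([0.43, -0.69, 0.5], [823.0, 274.0]), ([0.5, -0.63, 0.39], [731.0, 243.0]), ([0.56, -0.56, 0.27], [653.0, 218.0]), ([0.63, -0.5, 0.15], [590.0, 198.0]), ([0.69, -0.43, 0.03], [537.0, 182.0])]
(395, 105) [([0.42, -0.56, 0.65], [837.0, 269.0]), ([0.49, -0.43, 0.6], [720.0, 225.0]), ([0.55, -0.3, 0.55], [604.0, 185.0]), ([0.61, -0.18, 0.5], [497.0, 149.0]), ([0.67, -0.05, 0.45], [401.0, 119.0])]
```

View pics/t2.png

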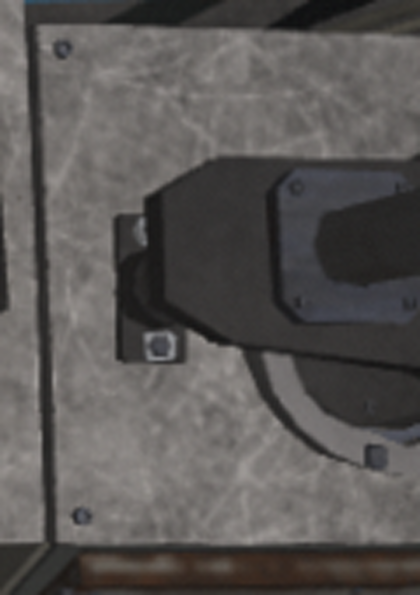

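The press stands on its own bench. Its column is at about (0.5,-0.48), and its beam overhangs at z > 0.45 with its end near y = -0.27. So I'll retract first, swing at small radius, and approach the rod low.

```bash
cat >> h.py <<'E'
def go(p,yaw=np.radians(-23.7)):
    s=state();R=s['orientation'];yd=np.array([np.cos(yaw),np.sin(yaw),0]);zd=np.array([0,0,-1.]);T=np.column_stack([np.cross(yd,zd),yd,zd])
    print('t',round(s['time'],2),'at',np.round(s['eef_pos'],4),'F',np.round(s['wrist_force'],1),'gap',round(s['finger_gap'],3))
    print('move xyz',np.round(R.T@(np.array(p)-s['eef_pos'])/.03,3),'w',np.round(cv2.Rodrigues(R.T@T)[0].ravel(),4))
E
python3 -m handwheel '[{"y":-5},{"y":-5},{"y":-5},{"x":13.2,"y":-11.4,"wz":-0.864},{"x":13.2,"y":-11.4,"wz":-0.864},{"x":13.2,"y":-11.4,"wz":-0.864},{"x":13.2,"y":-11.4,"wz":-0.864},{"x":13.2,"y":-11.4,"wz":-0.864}]' 60; python3 -c "
from h import *
go([.467,-.179,.165])"
```

```text
t 0.4 at [ 0.1882 -0.622   0.2311] F [-0.4  0.3  0.5] gap 1.0
move xyz [ 13.172 -11.443   2.207] w [-3.000e-04 -1.000e-04 -8.633e-01]invalid input
```

```bash
python3 -m handwheel '[{"x":0,"y":-5,"z":0,"wx":0,"wy":0,"wz":0,"jaw":-1},{"x":0,"y":-5,"z":0,"wx":0,"wy":0,"wz":0,"jaw":-1},{"x":0,"y":-5,"z":0,"wx":0,"wy":0,"wz":0,"jaw":-1},{"x":13.2,"y":-11.4,"z":0,"wx":0,"wy":0,"wz":-0.864,"jaw":-1},{"x":13.2,"y":-11.4,"z":0,"wx":0,"wy":0,"wz":-0.864,"jaw":-1},{"x":13.2,"y":-11.4,"z":0,"wx":0,"wy":0,"wz":-0.864,"jaw":-1},{"x":13.2,"y":-11.4,"z":0,"wx":0,"wy":0,"wz":-0.864,"jaw":-1},{"x":13.2,"y":-11.4,"z":0,"wx":0,"wy":0,"wz":-0.864,"jaw":-1}]' 60; python3 -c "
from h import *
go([.467,-.179,.165])"
```

```text
time: 1.2
eef_pos: [0.3297, -0.3077, 0.2317]
orientation: [[0.498, 0.867, 0.001], [0.867, -0.498, -0.001], [-0.001, 0.001, -1.0]]
wrist_force: [1.0, -0.8, 0.1]
finger_gap: 0.998
grip_force: 0.0
t 1.2 at [ 0.3297 -0.3077  0.2317] F [ 1.  -0.8  0.1] gap 0.998
move xyz [5.999 1.83  2.223] w [ 0.0011  0.0006 -0.1075]
```

```bash
python3 -m handwheel '[{"x":6,"y":1.83,"z":2.2,"wx":0,"wy":0,"wz":-0.107,"jaw":-1},{"x":6,"y":1.83,"z":2.2,"wx":0,"wy":0,"wz":-0.107,"jaw":-1},{"x":6,"y":1.83,"z":2.2,"wx":0,"wy":0,"wz":-0.107,"jaw":-1},{"x":6,"y":1.83,"z":2.2,"wx":0,"wy":0,"wz":-0.107,"jaw":-1},{"x":6.37,"y":4.13,"z":2.2,"wx":0,"wy":0,"wz":-0.107,"jaw":-1},{"x":6.37,"y":4.13,"z":2.2,"wx":0,"wy":0,"wz":-0.107,"jaw":-1},{"x":6.37,"y":4.13,"z":2.2,"wx":0,"wy":0,"wz":-0.107,"jaw":-1}]' 60; python3 -c "
from h import *
go([.5325,-.2037,.088])
print(state()['joint_pos'])
f=grab_frame('top');g=grab_frame('side');crop(f,350,150,180,130,4.4,'t3.png');crop(g,260,200,160,200,3,'s3.png')"
```

```text
time: 1.9
eef_pos: [0.5345, -0.2067, 0.1652]
orientation: [[0.408, 0.913, 0.002], [0.913, -0.408, -0.0], [0.001, 0.002, -1.0]]
wrist_force: [-1.1, -1.1, -0.0]
finger_gap: 0.995
grip_force: 0.0
t 1.9 at [ 0.5345 -0.2067  0.1652] F [-1.1 -1.1 -0. ] gap 0.995
move xyz [ 0.061 -0.106  2.572] w [ 0.0021 -0.0008 -0.0062]
[ 0.5609178   0.51229442 -0.35796416  1.78869892  0.22446719  0.87836807
 -0.3184316 ]
```

View pics/s3.png

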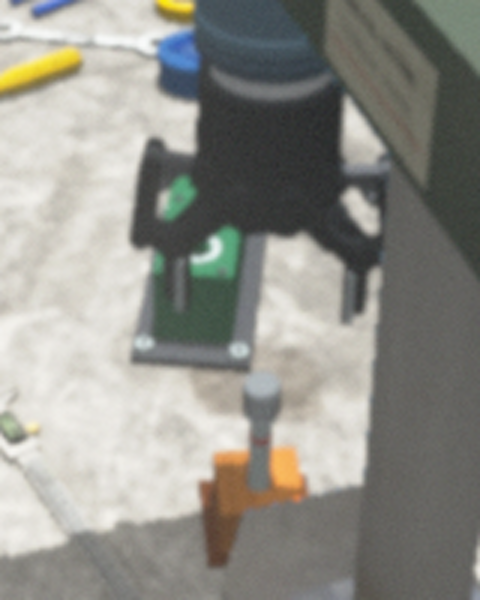

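The fingers straddle the rod line in the side view: fingers at about (180,290) and (350,300) in the crop, rod head at (262,395). Now I'll descend and close.

```bash
python3 -m handwheel '[{"x":0.06,"y":-0.1,"z":2.6,"wx":0,"wy":0,"wz":0,"jaw":-1},{"x":0.06,"y":-0.1,"z":2.6,"wx":0,"wy":0,"wz":0,"jaw":-1},{"x":0.06,"y":-0.1,"z":2.6,"wx":0,"wy":0,"wz":0,"jaw":-1},{"x":0.06,"y":-0.1,"z":2.6,"wx":0,"wy":0,"wz":0,"jaw":1},{"x":0.06,"y":-0.1,"z":2.6,"wx":0,"wy":0,"wz":0,"jaw":1},{"x":0.06,"y":-0.1,"z":2.6,"wx":0,"wy":0,"wz":0,"jaw":1},{"x":0.06,"y":-0.1,"z":2.6,"wx":0,"wy":0,"wz":0,"jaw":1},{"x":0.06,"y":-0.1,"z":2.6,"wx":0,"wy":0,"wz":0,"jaw":1}]' 60;  python3 -m handwheel '[{"x":0,"y":0,"z":0,"wx":0,"wy":0,"wz":0,"jaw":1},{"x":0,"y":0,"z":0,"wx":0,"wy":0,"wz":0,"jaw":1},{"x":0,"y":0,"z":0,"wx":0,"wy":0,"wz":0,"jaw":1},{"x":0,"y":0,"z":0,"wx":0,"wy":0,"wz":0,"jaw":1}]' 60; python3 -c "
from h import *
go([.5325,-.2037,.088])"
```

```text
time: 2.8
eef_pos: [0.531, -0.2038, 0.0885]
orientation: [[0.408, 0.913, 0.003], [0.913, -0.408, -0.001], [0.0, 0.003, -1.0]]
wrist_force: [-0.3, -1.1, 4.5]
finger_gap: 0.24
grip_force: 58.5
time: 3.2
eef_pos: [0.531, -0.2038, 0.0884]
orientation: [[0.408, 0.913, 0.003], [0.913, -0.408, -0.001], [0.0, 0.003, -1.0]]
wrist_force: [-0.4, 0.2, 7.6]
finger_gap: 0.24
grip_force: 58.8
t 3.2 at [ 0.531  -0.2038  0.0884] F [-0.4  0.2  7.6] gap 0.24
move xyz [0.022 0.044 0.015] w [ 0.0028 -0.0001 -0.0064]
```

```bash
python3 -m handwheel '[{"x":0,"y":0,"z":-1.3,"wx":0,"wy":0,"wz":0,"jaw":1},{"x":0,"y":0,"z":-2.7,"wx":0,"wy":0,"wz":0,"jaw":1},{"x":0,"y":0,"z":-2.7,"wx":0,"wy":0,"wz":0,"jaw":1},{"x":1.5,"y":-0.5,"z":-2.7,"wx":0,"wy":0,"wz":0,"jaw":1},{"x":3,"y":-1,"z":-2.7,"wx":0,"wy":0,"wz":0,"jaw":1},{"x":4.5,"y":-1.5,"z":-2.7,"wx":0,"wy":0,"wz":0,"jaw":1},{"x":6,"y":-1.97,"z":-2.7,"wx":0,"wy":0,"wz":0,"jaw":1},{"x":6.12,"y":-1.97,"z":-2.7,"wx":0,"wy":0,"wz":0,"jaw":1}]' 60;  python3 -m handwheel '[{"x":0,"y":0,"z":0,"wx":0,"wy":0,"wz":0,"jaw":1},{"x":0,"y":0,"z":0,"wx":0,"wy":0,"wz":0,"jaw":1}]' 60; python3 -c "
from h import *
go([.552,-.012,.168])
f=grab_frame('top');g=grab_frame('side');crop(g,260,170,130,150,4,'s4.png')
print(proj(g,[.552,-.012,.07]),proj(g,[.552,-.012,.09]),proj(g,[.552,-.012,.158]))"
```

```text
time: 4.0
eef_pos: [0.5501, -0.0028, 0.1679]
orientation: [[0.398, 0.917, -0.001], [0.917, -0.398, 0.005], [0.004, -0.002, -1.0]]
wrist_force: [0.2, 0.2, -1.0]
finger_gap: 0.241
grip_force: 60.0
time: 4.2
eef_pos: [0.5499, -0.013, 0.1675]
orientation: [[0.409, 0.913, -0.002], [0.913, -0.409, -0.001], [-0.002, -0.001, -1.0]]
wrist_force: [0.2, -0.9, -0.5]
finger_gap: 0.241
grip_force: 60.0
t 4.2 at [ 0.5499 -0.013   0.1675] F [ 0.2 -0.9 -0.5] gap 0.241
move xyz [ 0.06   0.049 -0.017] w [-0.0011  0.0016 -0.0076]
[325.00185565 282.41702816] [324.97195455 274.96990995] [324.86474085 248.41202512]
```

View pics/s4.png

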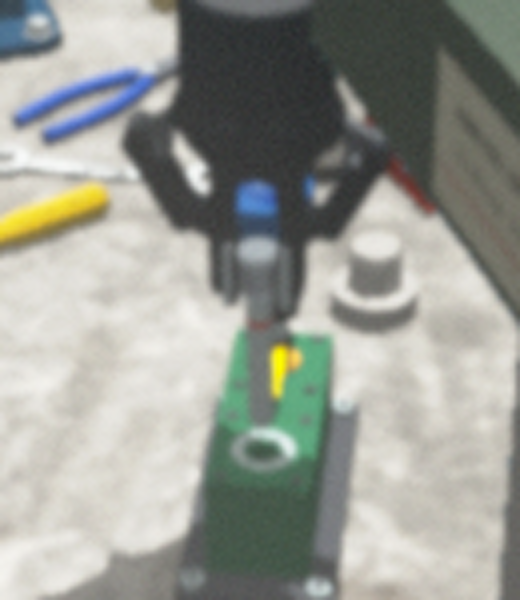

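The rod hangs in the hand just above the bore: its tip is at about (326,275) and the ring centre at (325,282). I'll check its lean with row-wise stem edges.

```bash
python3 - <<'E'
from h import *
np.set_printoptions(precision=2,suppress=True)
g=grab_frame('side'); im=g['frame'].astype(int)
P=state()['eef_pos']; off=P[2]-.0884+.010
for z in (0,.01,.03,.05,.07,.08,.097,.11): print(z,proj(g,[P[0],P[1],off+z]))
for v in range(234,277,2): print(v,[tuple(x) if 0 else int(x.sum()/3)*(1 if x[1]-x[0]<25 else -1) for x in im[v,314:340]])
print('ring',blob(g,lambda r,G,b:(r-G>35)&(r-b>35)&(r<170),325,251,8))
print('bore',blob(g,lambda r,G,b:(r>150)&(G>150)&(b>150),325,283,9))
E
```

```text
0 [324.36 275.71]
0.01 [324.35 271.93]
0.03 [324.31 264.23]
0.05 [324.27 256.37]
0.07 [324.23 248.34]
0.08 [324.21 244.25]
0.097 [324.17 237.2 ]
0.11 [324.15 231.72]
234 [76, 89, 105, 101, 97, 113, 144, 158, 169, 172, 174, 171, 163, 155, 134, 112, 106, 107, 89, 73, 67, 81, 129, 174, 197, 202]
236 [75, 88, 101, 100, 85, 89, 100, 113, 119, 127, 125, 121, 119, 110, 99, 95, 100, 103, 90, 71, 62, 82, 131, 181, 199, 205]
238 [78, 88, 101, 99, 83, 80, 87, 97, 99, 103, 106, 108, 107, 101, 92, 93, 104, 106, 90, 72, 70, 84, 137, 189, 209, 215]
240 [75, 88, 98, 98, 86, 83, 91, 98, 101, 101, 109, 112, 112, 101, 96, 96, 102, 104, 89, 74, 69, 95, 148, 195, 215, 216]
242 [108, 102, 109, 100, 87, 86, 102, 104, 107, 106, 110, 109, 111, 105, 102, 95, 102, 104, 91, 75, 79, 114, 164, 202, 214, 215]
244 [184, 161, 133, 105, 101, 121, 143, 140, 123, 122, 118, 116, 115, 111, 97, 94, 102, 105, 90, 84, 112, 160, 196, 213, 217, 212]
246 [211, 195, 172, 167, 166, 182, 186, 161, 131, 117, 118, 114, 114, 101, 84, 82, 96, 100, 87, 92, 135, 188, 211, 216, 215, 214]
248 [216, 217, 217, 220, 221, 220, 205, 170, 131,
[... 1886 characters left out ...]
 116, 113, 118, 115, 113, -116, -125, -128, -132, -132, -129, -131, -128, -127, -126, -128, -121]
276 [-122, -106, -110, -116, -124, -129, -128, -132, -139, -145, 150, 144, 149, -151, -147, -146, -137, -135, -132, -132, -129, -125, -126, -126, -127, -116]Traceback (most recent call last):
  File "<stdin>", line 7, in <module>
  File "h.py", line 21, in blob
    n,l,s,c=cv2.connectedComponentsWithStats(m); i=1+np.argmax(s[1:,4]); p=np.argwhere(l==i)[:,::-1].astype(np.float32)
                                                     ~~~~~~~~~^^^^^^^^^
    return _wrapfunc(a, 'argmax', axis=axis, out=out, **kwds)
    return bound(*args, **kwds)
ValueError: attempt to get argmax of an empty sequence
```

The stem is upright and centred at u ≈ 325.2, against the ring's 325.3. The relative offsets from both cameras ask for only about 1.4 mm along tool x. I'll enter the mouth gently.

```bash
python3 -m handwheel '[{"x":0.05,"y":0,"z":0.2,"wx":0,"wy":0,"wz":0,"jaw":1},{"x":0.05,"y":0,"z":0.4,"wx":0,"wy":0,"wz":0,"jaw":1},{"x":0.05,"y":0,"z":0.55,"wx":0,"wy":0,"wz":0,"jaw":1},{"x":0.05,"y":0,"z":0.65,"wx":0,"wy":0,"wz":0,"jaw":1},{"x":0.05,"y":0,"z":0.75,"wx":0,"wy":0,"wz":0,"jaw":1},{"x":0.05,"y":0,"z":0.83,"wx":0,"wy":0,"wz":0,"jaw":1},{"x":0.05,"y":0,"z":0.9,"wx":0,"wy":0,"wz":0,"jaw":1},{"x":0.05,"y":0,"z":0.9,"wx":0,"wy":0,"wz":0,"jaw":1}]' 60; python3 -c "
from h import *
go([.5505,-.0117,.168])"
```

```text
time: 5.15
eef_pos: [0.5514, -0.0105, 0.1411]
orientation: [[0.408, 0.913, 0.0], [0.913, -0.408, -0.0], [-0.0, 0.0, -1.0]]
wrist_force: [0.8, -0.6, -2.6]
finger_gap: 0.24
grip_force: 59.8
t 5.15 at [ 0.5514 -0.0105  0.1411] F [ 0.8 -0.6 -2.6] gap 0.24
move xyz [-0.048 -0.01  -0.896] w [ 0.0004  0.0002 -0.0065]
```

```bash
python3 -m handwheel '[{"x":0,"y":0,"z":0.1,"wx":0,"wy":0,"wz":0,"jaw":1},{"x":0,"y":0,"z":0.2,"wx":0,"wy":0,"wz":0,"jaw":1},{"x":0,"y":0,"z":0.25,"wx":0,"wy":0,"wz":0,"jaw":1},{"x":0,"y":0,"z":0.25,"wx":0,"wy":0,"wz":0,"jaw":1}]' 60; python3 -m handwheel '[{"x":0,"y":0,"z":0.05,"wx":0,"wy":0,"wz":0,"jaw":1},{"x":0,"y":0,"z":0.1,"wx":0,"wy":0,"wz":0,"jaw":1},{"x":0,"y":0,"z":0.1,"wx":0,"wy":0,"wz":0,"jaw":1}]' 60;python3 -m handwheel '[{"x":0,"y":0,"z":0.05,"wx":0,"wy":0,"wz":0,"jaw":1},{"x":0,"y":0,"z":0.1,"wx":0,"wy":0,"wz":0,"jaw":1},{"x":0,"y":0,"z":0.1,"wx":0,"wy":0,"wz":0,"jaw":1}]' 60
```

```text
time: 5.55
eef_pos: [0.5513, -0.0105, 0.1335]
orientation: [[0.408, 0.913, 0.0], [0.913, -0.408, -0.0], [-0.0, 0.0, -1.0]]
wrist_force: [1.6, -2.0, -2.4]
finger_gap: 0.237
grip_force: 59.9
time: 5.85
eef_pos: [0.5514, -0.0104, 0.1307]
orientation: [[0.408, 0.913, 0.0], [0.913, -0.408, -0.0], [-0.0, 0.0, -1.0]]
wrist_force: [1.1, -3.3, -0.8]
finger_gap: 0.241
grip_force: 60.1
time: 6.15
eef_pos: [0.5516, -0.0103, 0.1279]
orientation: [[0.408, 0.913, 0.001], [0.913, -0.408, -0.0], [0.0, 0.001, -1.0]]
wrist_force: [2.1, -2.7, -0.4]
finger_gap: 0.237
grip_force: 60.1
```

```bash
python3 -m handwheel '[{"x":-0.03,"y":0,"z":0.05,"wx":0,"wy":0,"wz":0,"jaw":1},{"x":-0.03,"y":0,"z":0.08,"wx":0,"wy":0,"wz":0,"jaw":1},{"x":-0.03,"y":0,"z":0.08,"wx":0,"wy":0,"wz":0,"jaw":1}]' 60; python3 -m handwheel '[{"x":0,"y":0,"z":0.03,"wx":0,"wy":0,"wz":0,"jaw":1},{"x":0,"y":0,"z":0.05,"wx":0,"wy":0,"wz":0,"jaw":1},{"x":0,"y":0,"z":0.05,"wx":0,"wy":0,"wz":0,"jaw":1}]' 60
```

```text
time: 6.45
eef_pos: [0.5513, -0.0108, 0.1255]
orientation: [[0.408, 0.913, 0.001], [0.913, -0.408, 0.0], [0.001, 0.001, -1.0]]
wrist_force: [3.3, -1.6, -0.1]
finger_gap: 0.239
grip_force: 60.3
time: 6.75
eef_pos: [0.5512, -0.0109, 0.124]
orientation: [[0.408, 0.913, 0.001], [0.913, -0.408, 0.0], [0.0, 0.001, -1.0]]
wrist_force: [1.8, -2.0, 4.1]
finger_gap: 0.238
grip_force: 60.7
```

```bash
for i in 1 2 3; do python3 -m handwheel '[{"x":0,"y":0,"z":0.03,"wx":0,"wy":0,"wz":0,"jaw":1},{"x":0,"y":0,"z":0.03,"wx":0,"wy":0,"wz":0,"jaw":1}]' 60 | grep -E 'eef|wrist'; done
```

```text
eef_pos: [0.5515, -0.0107, 0.1239]
wrist_force: [0.8, -2.1, 10.7]
eef_pos: [0.5519, -0.0105, 0.1238]
wrist_force: [-1.6, -0.9, 18.1]
eef_pos: [0.5522, -0.0104, 0.1237]
wrist_force: [-4.2, -2.2, 25.3]
```

It hit a stiff stop at a nominal depth of about 24.6 mm, and I saw no clear seal signature on the way. I'll ease off and check where the rod really is.

```bash
python3 -m handwheel '[{"x":0,"y":0,"z":-0.08,"wx":0,"wy":0,"wz":0,"jaw":1},{"x":0,"y":0,"z":-0.08,"wx":0,"wy":0,"wz":0,"jaw":1}]' 60 | grep -E 'eef|wrist'; python3 - <<'E'
from h import *
g=grab_frame('side');f=grab_frame('top');crop(g,285,210,80,90,6.5,'s5.png')
P=state()['eef_pos']
for n,z in dict(top=.0454+.11,ringnom=.0454+.068,mouth=.07).items(): print(n,proj(g,[P[0],P[1],z]))
print('red',blob(g,lambda r,G,b:(r-G>25)&(r-b>20),325,262,14))
E
```

```text
eef_pos: [0.5512, -0.0109, 0.124]
wrist_force: [0.3, -2.2, 7.9]
top [324.32410539 249.2159595 ]
ringnom [324.4034769  265.79715256]
mouth [324.48146489 282.15703959]
red (array([324.5, 267. ]), np.int32(2), ((324.5, 267.0), 0.5001000165939331))
```

View pics/s5.png

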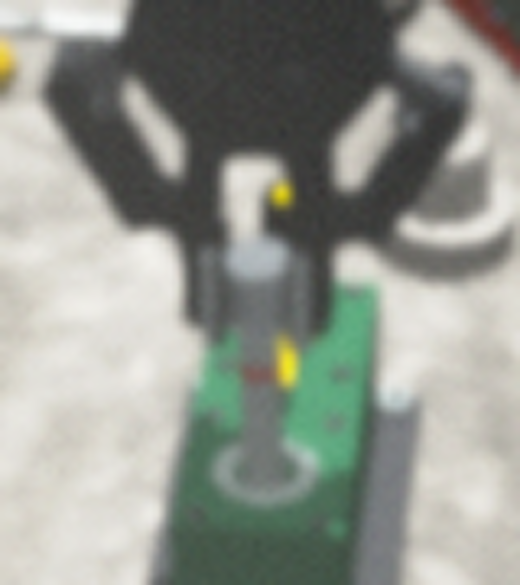

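The side view shows the rod inside the bore, with the red ring at about (324,267), matching the nominal depth of 24–25 mm. To tell seal from bottom, I'll pull back 3 mm, push down again, and read the drag in motion.

```bash
for i in 1 2 3; do python3 -m handwheel '[{"x":0,"y":0,"z":-0.05,"wx":0,"wy":0,"wz":0,"jaw":1}]' 60 | grep -E 'eef|wrist'; done; echo down; for i in 1 2 3; do python3 -m handwheel '[{"x":0,"y":0,"z":0.05,"wx":0,"wy":0,"wz":0,"jaw":1}]' 60 | grep -E 'eef|wrist'; done
```

```text
eef_pos: [0.5507, -0.0111, 0.1244]
wrist_force: [5.1, -2.0, -7.9]
eef_pos: [0.5504, -0.0114, 0.1254]
wrist_force: [5.4, -2.2, -9.2]
eef_pos: [0.5504, -0.0114, 0.1268]
wrist_force: [3.6, -2.6, -9.2]
down
eef_pos: [0.5509, -0.0111, 0.1264]
wrist_force: [1.4, -1.3, 3.8]
eef_pos: [0.551, -0.0109, 0.1252]
wrist_force: [1.9, -2.1, 5.1]
eef_pos: [0.5511, -0.0108, 0.1239]
wrist_force: [0.8, -2.3, 13.5]
```

Drag was about -9 N going up and +5 N going down, with the same stiff stop at z = 0.1238 both times. So the seal has been passed and the rod is on the bottom, at a depth of about 24.6 mm. Next I'll release, rise, shut the fingers, and confirm seating by touching the head's top (expected z = 0.1554).

```bash
python3 -m handwheel '[{"x":0,"y":0,"z":0,"wx":0,"wy":0,"wz":0,"jaw":-1},{"x":0,"y":0,"z":0,"wx":0,"wy":0,"wz":0,"jaw":-1},{"x":0,"y":0,"z":0,"wx":0,"wy":0,"wz":0,"jaw":-1},{"x":0,"y":0,"z":0,"wx":0,"wy":0,"wz":0,"jaw":-1},{"x":0,"y":0,"z":0,"wx":0,"wy":0,"wz":0,"jaw":-1}]' 60 ; python3 -m handwheel '[{"x":0,"y":0,"z":-0.8,"wx":0,"wy":0,"wz":0,"jaw":-1},{"x":0,"y":0,"z":-1.7,"wx":0,"wy":0,"wz":0,"jaw":-1},{"x":0,"y":0,"z":-1.7,"wx":0,"wy":0,"wz":0,"jaw":1},{"x":0,"y":0,"z":-1.7,"wx":0,"wy":0,"wz":0,"jaw":1},{"x":0,"y":0,"z":-1.7,"wx":0,"wy":0,"wz":0,"jaw":1},{"x":0,"y":0,"z":-1.7,"wx":0,"wy":0,"wz":0,"jaw":1},{"x":0,"y":0,"z":-1.7,"wx":0,"wy":0,"wz":0,"jaw":1},{"x":0,"y":0,"z":-1.7,"wx":0,"wy":0,"wz":0,"jaw":1}]' 60; python3 -c "
from h import *
go([.5505,-.0117,.158])"
```

```text
time: 8.75
eef_pos: [0.5505, -0.0109, 0.1234]
orientation: [[0.408, 0.913, -0.001], [0.913, -0.408, 0.0], [-0.0, -0.001, -1.0]]
wrist_force: [-0.3, -0.9, 0.1]
finger_gap: 1.003
grip_force: 0.0
time: 9.55
eef_pos: [0.5506, -0.011, 0.1741]
orientation: [[0.408, 0.913, -0.001], [0.913, -0.408, 0.0], [-0.0, -0.001, -1.0]]
wrist_force: [-0.2, 0.7, -0.1]
finger_gap: 0.002
grip_force: 0.0
t 9.55 at [ 0.5506 -0.011   0.1741] F [-0.2  0.7 -0.1] gap 0.002
move xyz [-0.022  0.008  0.537] w [-0.0008  0.0003 -0.0063]
```

```bash
python3 -m handwheel '[{"x":0,"y":0,"z":0.3,"wx":0,"wy":0,"wz":0,"jaw":1},{"x":0,"y":0,"z":0.52,"wx":0,"wy":0,"wz":0,"jaw":1},{"x":0,"y":0,"z":0.52,"wx":0,"wy":0,"wz":0,"jaw":1},{"x":0,"y":0,"z":0.52,"wx":0,"wy":0,"wz":0,"jaw":1}]' 60| grep -E 'eef|wrist'; for i in 1 2 3 4 5; do python3 -m handwheel '[{"x":0,"y":0,"z":0.03,"wx":0,"wy":0,"wz":0,"jaw":1},{"x":0,"y":0,"z":0.03,"wx":0,"wy":0,"wz":0,"jaw":1}]' 60 | grep -E 'eef|wrist'; done
```

```text
eef_pos: [0.5506, -0.011, 0.1585]
wrist_force: [-0.0, -0.2, 0.1]
eef_pos: [0.5509, -0.011, 0.1582]
wrist_force: [1.3, -0.2, 0.2]
eef_pos: [0.5509, -0.011, 0.1572]
wrist_force: [0.0, 0.3, -1.1]
eef_pos: [0.5508, -0.011, 0.1562]
wrist_force: [0.2, -0.4, -0.0]
eef_pos: [0.5512, -0.011, 0.1556]
wrist_force: [-0.9, -0.3, 3.1]
eef_pos: [0.552, -0.011, 0.1555]
wrist_force: [-0.6, -0.0, 7.6]
```

```bash
for i in 1 2; do python3 -m handwheel '[{"x":0,"y":0,"z":0.03,"wx":0,"wy":0,"wz":0,"jaw":1},{"x":0,"y":0,"z":0.03,"wx":0,"wy":0,"wz":0,"jaw":1}]' 60 | grep -E 'eef|wrist'; done; python3 -m handwheel '[{"x":0,"y":0,"z":-0.8,"wx":0,"wy":0,"wz":0,"jaw":1},{"x":0,"y":0,"z":-1.6,"wx":0,"wy":0,"wz":0,"jaw":-1},{"x":0,"y":0,"z":-1.6,"wx":0,"wy":0,"wz":0,"jaw":-1},{"x":0,"y":0,"z":-1.6,"wx":0,"wy":0,"wz":0,"jaw":-1}]' 60;  python3 -c "
from h import *
go([.5833,.0615,.150]);go([.5833,.0615,.102])"
```

```text
eef_pos: [0.5528, -0.0109, 0.1555]
wrist_force: [0.0, -0.8, 12.1]
eef_pos: [0.5537, -0.0108, 0.1554]
wrist_force: [-0.8, -0.4, 17.0]
time: 11.75
eef_pos: [0.5509, -0.0111, 0.2007]
orientation: [[0.408, 0.913, 0.0], [0.913, -0.408, -0.0], [0.0, 0.0, -1.0]]
wrist_force: [-1.0, 0.4, -0.5]
finger_gap: 0.504
grip_force: 0.0
t 11.75 at [ 0.5509 -0.0111  0.2007] F [-1.   0.4 -0.5] gap 0.504
move xyz [ 2.651 -0.     1.69 ] w [ 0.0005 -0.     -0.0064]
t 11.75 at [ 0.5509 -0.0111  0.2007] F [-1.   0.4 -0.5] gap 0.504
move xyz [ 2.651e+00 -1.000e-03  3.290e+00] w [ 0.0005 -0.     -0.0064]
```

The rod is confirmed home: top at z = 0.1555, unmoved at 17 N. The required q is about 33.4 mm. At that height the knob top (52 + q) comes level with the rod top (110 - depth), which gives a handy check by touch. On to the knob.

```bash
python3 -m handwheel '[{"x":1.3,"y":0,"z":0,"wx":0,"wy":0,"wz":0,"jaw":-1},{"x":2.68,"y":0,"z":0,"wx":0,"wy":0,"wz":0,"jaw":-1},{"x":2.68,"y":0,"z":0.6,"wx":0,"wy":0,"wz":0,"jaw":-1},{"x":2.68,"y":0,"z":1.6,"wx":0,"wy":0,"wz":0,"jaw":-1},{"x":2.68,"y":0,"z":1.6,"wx":0,"wy":0,"wz":0,"jaw":-1},{"x":2.68,"y":0,"z":1.6,"wx":0,"wy":0,"wz":0,"jaw":-1}]' 60;  python3 -c "
from h import *
go([.5833,.0615,.0945])
g=grab_frame('side');crop(g,270,190,120,120,5,'s6.png')"
```

```text
time: 12.35
eef_pos: [0.5827, 0.0621, 0.1518]
orientation: [[0.408, 0.913, -0.003], [0.913, -0.408, -0.0], [-0.001, -0.002, -1.0]]
wrist_force: [0.5, -1.0, 0.5]
finger_gap: 1.0
grip_force: 0.0
t 12.35 at [0.5827 0.0621 0.1518] F [ 0.5 -1.   0.5] gap 1.0
move xyz [-0.009  0.032  1.912] w [-0.0024  0.0014 -0.0063]
```

View pics/s6.png

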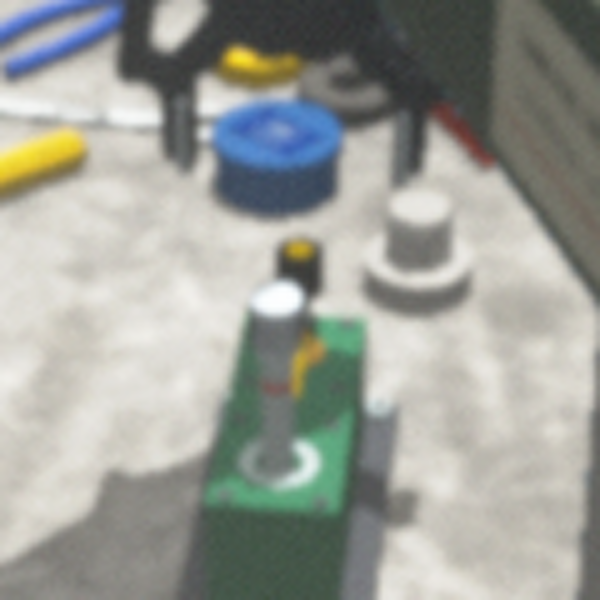

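The rod stands upright in the bore (crop (278,380)). The knob, at (300,262), lies between the fingers at u = 180 and 408. I'll descend and grip.

```bash
python3 -m handwheel '[{"x":0,"y":0.03,"z":0.8,"wx":0,"wy":0,"wz":0,"jaw":-1},{"x":0,"y":0.03,"z":1.6,"wx":0,"wy":0,"wz":0,"jaw":-1},{"x":0,"y":0.03,"z":1.9,"wx":0,"wy":0,"wz":0,"jaw":-1},{"x":0,"y":0.03,"z":1.9,"wx":0,"wy":0,"wz":0,"jaw":1},{"x":0,"y":0.03,"z":1.9,"wx":0,"wy":0,"wz":0,"jaw":1},{"x":0,"y":0.03,"z":1.9,"wx":0,"wy":0,"wz":0,"jaw":1},{"x":0,"y":0.03,"z":1.9,"wx":0,"wy":0,"wz":0,"jaw":1},{"x":0,"y":0.03,"z":1.9,"wx":0,"wy":0,"wz":0,"jaw":1}]' 50; for i in 1 2 3 4; do python3 -m handwheel '[{"x":0,"y":0,"z":0.04,"wx":0,"wy":0,"wz":0,"jaw":1},{"x":0,"y":0,"z":0.04,"wx":0,"wy":0,"wz":0,"jaw":1}]' 50 | grep -E 'eef|wrist'; done
```

```text
time: 13.2
eef_pos: [0.5855, 0.062, 0.0967]
orientation: [[0.408, 0.913, 0.002], [0.913, -0.408, 0.0], [0.001, 0.002, -1.0]]
wrist_force: [0.7, -1.1, 3.3]
finger_gap: 0.242
grip_force: 48.7
eef_pos: [0.5854, 0.062, 0.0951]
wrist_force: [1.7, -0.3, 4.5]
eef_pos: [0.5854, 0.062, 0.0936]
wrist_force: [3.1, -0.4, 3.7]
eef_pos: [0.5854, 0.062, 0.0929]
wrist_force: [1.9, -1.2, 8.6]
eef_pos: [0.5855, 0.062, 0.0928]
wrist_force: [-2.1, -2.9, 19.4]
```

The lower stop (q = 0) is at TCP z = 0.0928, so the target is z = 0.1262.

```bash
python3 -m handwheel '[{"x":0,"y":0,"z":-0.3,"wx":0,"wy":0,"wz":0,"jaw":1},{"x":0,"y":0,"z":-0.6,"wx":0,"wy":0,"wz":0,"jaw":1},{"x":0,"y":0,"z":-0.9,"wx":0,"wy":0,"wz":0,"jaw":1},{"x":0,"y":0,"z":-1.05,"wx":0,"wy":0,"wz":0,"jaw":1},{"x":0,"y":0,"z":-1.05,"wx":0,"wy":0,"wz":0,"jaw":1},{"x":0,"y":0,"z":-1.05,"wx":0,"wy":0,"wz":0,"jaw":1},{"x":0,"y":0,"z":-1.05,"wx":0,"wy":0,"wz":0,"jaw":1}]' 50| grep -E 'eef|wrist'
```

```text
eef_pos: [0.5854, 0.062, 0.1226]
wrist_force: [5.1, -2.0, 3.2]
```

```bash
python3 -m handwheel '[{"x":0,"y":0,"z":-0.06,"wx":0,"wy":0,"wz":0,"jaw":1},{"x":0,"y":0,"z":-0.12,"wx":0,"wy":0,"wz":0,"jaw":1},{"x":0,"y":0,"z":-0.12,"wx":0,"wy":0,"wz":0,"jaw":1},{"x":0,"y":0,"z":-0.12,"wx":0,"wy":0,"wz":0,"jaw":1}]' 50| grep -E 'eef|wrist'
```

```text
eef_pos: [0.5853, 0.0619, 0.1255]
wrist_force: [7.2, -0.7, -2.9]
```

```bash
python3 -m handwheel '[{"x":0,"y":0,"z":-0.025,"wx":0,"wy":0,"wz":0,"jaw":1},{"x":0,"y":0,"z":-0.025,"wx":0,"wy":0,"wz":0,"jaw":1},{"x":0,"y":0,"z":-0.025,"wx":0,"wy":0,"wz":0,"jaw":1}]' 50| grep -E 'eef|wrist'; python3 -m handwheel '[{"x":0,"y":0,"z":0,"wx":0,"wy":0,"wz":0,"jaw":-1},{"x":0,"y":0,"z":0,"wx":0,"wy":0,"wz":0,"jaw":-1},{"x":0,"y":0,"z":0,"wx":0,"wy":0,"wz":0,"jaw":-1},{"x":0,"y":0,"z":0,"wx":0,"wy":0,"wz":0,"jaw":-1},{"x":0,"y":0,"z":0,"wx":0,"wy":0,"wz":0,"jaw":-1}]' 50 ; python3 -m handwheel '[{"x":0,"y":0,"z":-0.8,"wx":0,"wy":0,"wz":0,"jaw":-1},{"x":0,"y":0,"z":-1.5,"wx":0,"wy":0,"wz":0,"jaw":-1},{"x":0,"y":0,"z":-1.5,"wx":0,"wy":0,"wz":0,"jaw":1},{"x":0,"y":0,"z":-1.5,"wx":0,"wy":0,"wz":0,"jaw":1},{"x":0,"y":0,"z":-1.5,"wx":0,"wy":0,"wz":0,"jaw":1},{"x":0,"y":0,"z":-1.5,"wx":0,"wy":0,"wz":0,"jaw":1},{"x":0,"y":0,"z":-1.5,"wx":0,"wy":0,"wz":0,"jaw":1},{"x":0,"y":0,"z":-1.5,"wx":0,"wy":0,"wz":0,"jaw":1}]' 50; python3 -c "
from h import *
go([.5833,.0615,.158])"
```

```text
eef_pos: [0.5853, 0.0619, 0.1261]
wrist_force: [8.7, -1.4, -5.0]
time: 15.9
eef_pos: [0.5841, 0.0621, 0.1266]
orientation: [[0.408, 0.913, -0.001], [0.913, -0.408, -0.0], [-0.0, -0.001, -1.0]]
wrist_force: [0.1, 0.7, -0.1]
finger_gap: 1.0
grip_force: 0.0
time: 16.7
eef_pos: [0.5842, 0.0621, 0.1713]
orientation: [[0.408, 0.913, -0.001], [0.913, -0.408, -0.0], [-0.0, -0.001, -1.0]]
wrist_force: [0.6, -0.4, 0.4]
finger_gap: 0.003
grip_force: 0.0
t 16.7 at [0.5842 0.0621 0.1713] F [ 0.6 -0.4  0.4] gap 0.003
move xyz [-0.029 -0.019  0.442] w [-0.0007  0.0004 -0.0062]
```

Now I'll lightly touch the knob top; level with the rod top means z ≈ 0.1555.

```bash
python3 -m handwheel '[{"x":0,"y":0,"z":0.25,"wx":0,"wy":0,"wz":0,"jaw":1},{"x":0,"y":0,"z":0.44,"wx":0,"wy":0,"wz":0,"jaw":1},{"x":0,"y":0,"z":0.44,"wx":0,"wy":0,"wz":0,"jaw":1},{"x":0,"y":0,"z":0.44,"wx":0,"wy":0,"wz":0,"jaw":1}]' 50| grep -E 'eef|wrist'; for i in 1 2 3 4 5; do python3 -m handwheel '[{"x":0,"y":0,"z":0.02,"wx":0,"wy":0,"wz":0,"jaw":1},{"x":0,"y":0,"z":0.02,"wx":0,"wy":0,"wz":0,"jaw":1}]' 50 | grep -E 'eef|wrist'; done
```

```text
eef_pos: [0.5842, 0.062, 0.1582]
wrist_force: [0.5, -0.2, 0.8]
eef_pos: [0.5846, 0.0621, 0.1581]
wrist_force: [0.1, 0.4, 0.9]
eef_pos: [0.5844, 0.062, 0.1574]
wrist_force: [0.4, 0.2, -0.4]
eef_pos: [0.5844, 0.0621, 0.1567]
wrist_force: [0.4, 0.4, -0.5]
eef_pos: [0.5844, 0.062, 0.156]
wrist_force: [-0.7, -0.0, -0.1]
eef_pos: [0.5844, 0.062, 0.1555]
wrist_force: [-0.3, 0.1, -0.0]
```

```bash
for i in 1 2; do python3 -m handwheel '[{"x":0,"y":0,"z":0.015,"wx":0,"wy":0,"wz":0,"jaw":1},{"x":0,"y":0,"z":0.015,"wx":0,"wy":0,"wz":0,"jaw":1}]' 50 | grep -E 'eef|wrist'; done
```

```text
eef_pos: [0.5845, 0.062, 0.1553]
wrist_force: [-0.6, -0.3, 2.3]
eef_pos: [0.5845, 0.062, 0.1548]
wrist_force: [-1.0, -0.7, 4.8]
```

Contact came at z ≈ 0.1553 and the last light push ended at 0.1548, about 0.6 mm from exact level and well within the 3 mm ring. I'll retreat and take a final look.

```bash
python3 -m handwheel '[{"x":0,"y":0,"z":-1,"wx":0,"wy":0,"wz":0,"jaw":1},{"x":0,"y":0,"z":-1.6,"wx":0,"wy":0,"wz":0,"jaw":1},{"x":-1.5,"y":-2,"z":-1.6,"wx":0,"wy":0,"wz":0,"jaw":1},{"x":-1.5,"y":-3.5,"z":-1.6,"wx":0,"wy":0,"wz":0,"jaw":1},{"x":-1.5,"y":-4,"z":-1.6,"wx":0,"wy":0,"wz":0,"jaw":1},{"x":-1.5,"y":-4,"z":-1.6,"wx":0,"wy":0,"wz":0,"jaw":1}]' 50;  python3 -c "
from h import *
g=grab_frame('side');crop(g,290,210,70,80,7,'s7.png')
print(blob(g,lambda r,G,b:(r>130)&(G>110)&(b<90),330,265,10), proj(g,[.5510-.007*.226/.823,-.0113-.007*.791/.823,.1134]))
d=np.array([.402,.916]);print(proj(g,[.5510+.021*d[0],-.0113+.021*d[1],.1134]))"
```

```text
time: 19.1
eef_pos: [0.4524, 0.0706, 0.2022]
orientation: [[0.405, 0.914, -0.003], [0.914, -0.405, -0.001], [-0.002, -0.002, -1.0]]
wrist_force: [1.3, 0.5, -0.1]
finger_gap: 0.001
grip_force: 0.0
(array([330.8, 261.4]), np.int32(5), ((331.0, 261.5), 1.1181340217590332)) [324.45119078 267.97123622]
[325.50006194 260.02757429]
```

View pics/s7.png

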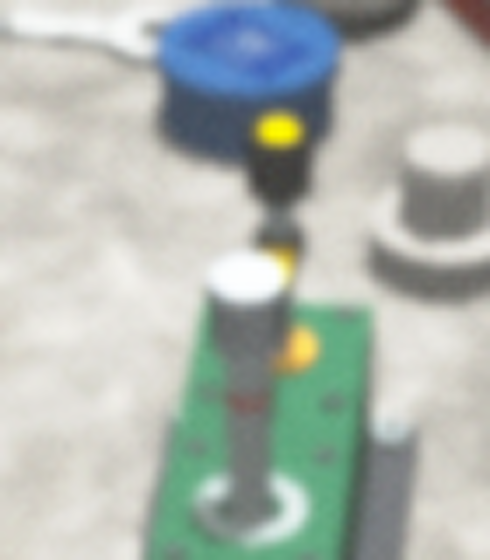

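The rod stands upright in the bore (ring at crop (246,400)), the pointer is raised with its blade hidden behind the rod head, and the plug and tin look unmoved. Handing in.

```bash
python3 -c "
from rig import *
print(job_done())"
```

```text
the job is handed in; nothing more can be done
None
```

The job is handed in: the gauge rod stands fully home in the bore (about 24.6 mm deep, pressed with about 25 N at most), and the pointer blade is set level with the red ring to within about 0.6 mm by touch and released.

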